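# Take the bayonet lens off the camera housing

### The arm

A 6-joint arm with a two-finger parallel gripper is mounted at the origin on the work surface. World frame = base frame: x ahead of the robot, y to its left, z up, the work surface at z = 0. Lengths are in m, angles in rad, forces in N, time in s.
With the tool pointing down it reaches from about 0.35 to 0.775 m from the base axis. Payload 7.3 kg.
Tool frame: the origin (TCP) lies between the finger pads; the fingertips stand 17 mm ahead of it and the grasp point (between the pads) lies 2 mm behind it; y points along the fingers, x is the direction in which the jaws open and shut, and the axes are right-handed (so a half turn about y gives the same grasp; the last joint's range is limited). The gripper opens to 92 mm and grips with 3 to 60 N. Pads are 19 mm wide; open, the fingers measure 130 mm over their backs; the gripper's body (75 mm by 190 mm) begins 47 mm behind the grasp point.
Start: joints at [-1.485, 0.342, 1.524, -0, 1.275, -0.146], TCP at [0.121, -0.511, 0.244] pointing down, gripper open.
Joint ranges: [-2.53, 2.53], [-0.77, 2.02], [0.04, 2.7], [-1, 4.14], [0.28, 2.66], [-3.11, 3.11]. Speed limits (rad/s): [2.57, 2.57, 3.14, 3.14, 3.14, 3.14].

### API

Orientations are given as a unit quaternion [x, y, z, w].
In Python, from rig import env, optics, job_done gives the robot as it stands.
- The arm moves only by the tool jog_arm, never from a script. Its argument "motion" is text: rows parted by semicolons, each of 5 numbers parted by spaces: the shift along the tool's x, y, z in units of 25 mm (1.0 is 25 mm), then the turn about the tool's y in units of 45 degrees (1.0 is 45 degrees), then the finger opening in mm, from 0 to 91.8. In form: dx dy dz twist jaw; .... A call has 1 to 20 rows; each row shifts and turns the commanded pose from where the row before left it, along the tool's axes as they then stand; what a row does not reach is not made up. A row lasts 1/8 s, in which the tool goes at most 62.5 mm and 10.7 degrees, less where a joint would pass 70% of its speed; a pose out of reach is approached as far as the arm can. A call with a number of a shift or a turn outside -1 to 1 is refused whole. A call with a gripper value outside its range is refused whole. The fingers move at their own pace and stop on an object; "newtons" is the grip in N (left out, the last holds). Time passes only in rows, so rows that do not move let the fingers close. It gives the time, the measured TCP pose, the force and the opening at its end, in the units of the state.
- env.get_obs(): the state, without advancing time (a new reading comes with each control period).
- optics.read_camera(name): name is "scene" or "top" or "wrist"; returns a dict with "image" (384x512x3 uint8, red, green, blue), "z_map" (384x512 float32, m along the optical axis (not along the pixel's ray), 0 where there is no reading), "fx", "fy", "cx", "cy" (pixels), "k1" (the pictures are not rectified: a ray, as slopes to the right and down, at radius r is drawn at 1 + k1 r^2 times it, then the intrinsics apply), "view" (4x4, takes a point from world to camera coordinates). Camera axes: x right, y down, z forward; pixel columns grow to the right and rows downward; lengths in m; the calibration is good to about 2 mm. A picture is of the moment at which its call begins.
- job_done(): hands the job in, once; it reports no verdict.
The state is a dict: "clock": time; "joint_positions": joint angles; "joint_velocities": joint speeds; "effort": joint torques, N m; "position": TCP position; "orientation": TCP orientation; "contact_force": force on the tool from outside, world axes, zero at the start; "ft_torque": the same for the moment, N m; "finger_gap": finger opening in m.
Only numpy, scipy, OpenCV 4.12 (cv2) and the standard library are available. Lean on these libraries where they do the work, as an engineer would, in place of code of your own. Each camera call takes 0.05 s, during which the arm holds its last target.

### The job

Press the red release button on the cast camera housing all the way down (it stays down), then turn the lens anticlockwise as seen from above, roughly a quarter turn, until you feel it come up against its stop, without forcing it. Lift the lens straight off and stand it gently, upright, in the middle of the blue tray. Leave the circuit board, the screwdriver and the jar where they are.

Things in the scene. Friction and masses are not known exactly. Their poses are not given: they have to be found in the camera images.
- housing: cast aluminium camera housing, fixed: round, 100 mm across, 71 mm high, on a steel foot 136 mm across. Origin: centre of its underside; z up, along the lens axis; x points through the white mark on the rim. The lens stands on the floor of its cavity, 58 mm up. More than 35 N between lens and housing, at the stop or upwards under the ring, damages the mount; 0.5 N m on the lens at the stop is safe
- mount_rim (a point): centre of the housing's mouth, on its axis, level with the rim, 71 mm above the bench. The dark steel bayonet ring in the mouth is flush with the rim and clamped at a different angle in each housing: turning, the lens first touches its stop, its lugs in the ring's two notches, with its x anywhere from 53 to 95 degrees anticlockwise (from above) of the housing's x
- mount_floor (a point): centre of the cavity floor on which the lens stands, 58 mm above the bench. Before the stop the lens turns almost freely. The stop is springy, about 0.2 N m per degree; from 3 degrees before touching it to 4 degrees beyond, the lugs are free to rise; turned less, the ring still holds them and pulling up jams. The lens has 1.5 mm of sideways play
- button_top (a point): centre of the top of the red round release button, 18 mm across, on a boss 68 mm from the lens axis (58 mm along the housing's x, 36 mm along its y). Unpressed it stands 8 mm above the rim, 79 mm above the bench; the lens beside it rises 55 mm above that: keep the wide side of the gripper clear of it. More than 45 N on it damages it
- button (a joint): travel of the release button in m: 0 up, 0.0065 fully down (hard stop). It moves straight down against about 6 N of friction, has no spring and stays where it is left. Up, its pin blocks the lens from turning; the lens is free from about 0.005
- lens: lens, 0.2 to 0.45 kg, loose: plain round black body 48 mm across, 15.5 to 76 mm above its origin, blue band near the top. Below it a steel stub 44 mm across with two opposite lugs, 62 mm over the tips, 14 mm wide, 2 to 6 mm up. Origin: centre of the underside; z up; x along the lugs, through its white mark; at the start within 2 degrees of the housing's x
- lens_center (a point): the centre of the lens on its axis, half-way up: 38 mm above its underside, 96 mm above the bench while in the mount. The lens can be gripped here from above at any yaw; its body stands 63 mm clear above the rim
- tray: blue square open tray, fixed, 130 x 130 mm outside, 14 mm high, walls and floor 5 mm thick. Origin: centre of its underside
- tray_floor (a point): centre of the tray's inner floor, 5 mm above the bench, where the lens is to stand on its steel stub
- board: green circuit board with components, 80 x 50 x 10 mm, loose, lying flat on the bench; origin at the centre of its underside
- screwdriver: red-handled screwdriver, 170 mm, loose, lying on the bench
- jar: small closed jar, 36 mm across, 50 mm high, loose, standing on the bench; origin at the centre of its underside
There are look-alikes about, which are no part of the job. Of the things like the lens, leave any that is green or yellow; of the rest the larger one is meant.

How it is judged:
On the way, in this order (a step that is already met when the one before it is completed fails the run):
1. the release button is pressed down while the lens is still locked in the mount (value of joint button above 0.005 m and z of lens_center in the frame of housing below 0.1 m and angle between the x axis of lens and the x axis of housing, either way round below 0.35 rad), for 0.1 s.
2. the lens is turned out of its lock to the notches, still seated (angle between the x axis of lens and the x axis of housing, either way round above 0.82 rad and z of lens_center in the frame of housing below 0.101 m), for 0.1 s.
3. the lens is lifted clear of the mount, upright (z of lens_center in the frame of housing above 0.115 m and angle between lens's own z axis and vertical below 0.35 rad), for 0.1 s.
At the end, for the whole second after the job is handed in: The lens stands upright (within 6 degrees) and still on the floor of the blue tray, its axis within 25 mm of the tray's centre, let go; the release button is still down (5 mm or more) (horizontal distance between lens and tray_floor below 0.025 m and height (world z) of lens_center between 0.039 and 0.047 m and angle between lens's own z axis and vertical below 0.1 rad and linear speed of lens below 0.02 m/s and value of joint button above 0.005 m); the robot touches nothing.
It fails at once if the lens is forced against the mount (more than 35 N between lens and housing) (contact force between lens and housing above 35 N).
It fails at once if the button or the housing is pushed with more than 45 N (contact force between any of the fingers, the arm and housing above 45 N).
It fails at once if the lens is dropped or rammed into the tray (more than 40 N) (contact force between lens and tray above 40 N).
It fails at once if the circuit board, screwdriver or jar is moved more than 20 mm (distance of any of board, screwdriver, jar from where it was at the start of the episode above 0.02 m).
It also fails if it takes over 72 s, if anything falls off the work surface, if the arm or the gripper's body presses on something with over 40 N, if the wrist force passes 120 N, or if a joint passes its speed limit or range.

## Working session

There is one attempt and no reset: what is moved stays moved. The work goes in short steps, Python scripts to look and compute and a tool call to move; the robot and the scene stay as the last step left them, time stands still between calls to the robot, and variables do not carry over. Pictures are saved under pics/ and viewed, and the job is handed in when it is done.

Besides the shell and the picture viewer there is one more tool, called after ">>>" as a command line: name --argument value ..., lists and objects as JSON in quotes. jog_arm: Moves the arm, as the interface text tells. Its arguments: {"type":"object","properties":{"motion":{"type":"string"},"newtons":{"type":"number"}},"required":["motion"]}

```bash
ls; mkdir -p pics
cat > h.py <<'E'
import numpy as np, cv2
from rig import env, optics, job_done
def cam(n, fn=None):
    c=optics.read_camera(n)
    np.savez('last_%s.npz'%n, **{k:np.array(v) for k,v in c.items()})
    if fn: cv2.imwrite('pics/'+fn, cv2.cvtColor(c['image'],cv2.COLOR_RGB2BGR))
    return c
def load(n): 
    d=np.load('last_%s.npz'%n); return {k:d[k] for k in d}
def K(c): return np.array([[c['fx'],0,c['cx']],[0,c['fy'],c['cy']],[0,0,1.]])
def pix(c,P):
    P=np.atleast_2d(P); V=np.array(c['view']); q=P@V[:3,:3].T+V[:3,3]
    s=q[:,:2]/q[:,2:]; r2=(s**2).sum(1,keepdims=True); s=s*(1+c['k1']*r2)
    return s*[c['fx'],c['fy']]+[c['cx'],c['cy']]
def cloud(c):
    h,w=c['z_map'].shape; v,u=np.mgrid[:h,:w].astype(float)
    d=np.stack([(u-c['cx'])/c['fx'],(v-c['cy'])/c['fy']],-1); s=d.copy()
    for _ in range(20): s=d/(1+c['k1']*(s**2).sum(-1,keepdims=True))
    q=np.concatenate([s,np.ones((h,w,1))],-1)*c['z_map'][...,None]
    V=np.array(c['view']); return (q-V[:3,3])@V[:3,:3], s
def onplane(c,u,v,z):
    d=np.array([(u-c['cx'])/c['fx'],(v-c['cy'])/c['fy']],float); s=d.copy()
    for _ in range(30): s=d/(1+c['k1']*(s**2).sum())
    V=np.array(c['view']); R=V[:3,:3]; o=-R.T@V[:3,3]; r=R.T@np.array([s[0],s[1],1])
    return o+r*(z-o[2])/r[2]
E
python3 - <<'E'
from h import *
for n in ['scene','top','wrist']:
    c=cam(n,n+'0.png'); print(n,c['fx'],c['fy'],c['cx'],c['cy'],c['k1']); print(np.round(c['view'],3))
o=env.get_obs()
for k in o: print(k,np.round(o[k],4))
E
```

```text
pics
scene 416.15748074452733 416.15748074452733 260.6224912884969 193.49378447769683 -0.0764424274941312
[[ 0.188  0.982  0.016 -0.143]
 [ 0.636 -0.11  -0.764 -0.301]
 [-0.749  0.154 -0.645  1.263]
 [ 0.     0.     0.     1.   ]]
top 448.993336542219 448.993336542219 257.6757372325529 189.1829867896255 -0.15904631386162726
[[ 0.004 -1.    -0.007  0.033]
 [-0.99  -0.003 -0.138  0.554]
 [ 0.138  0.007 -0.99   0.972]
 [ 0.     0.     0.     1.   ]]
wrist 267.6558868689342 267.6558868689342 254.538496074846 197.0668664231167 -0.04963631744278289
[[ 0.229 -0.973 -0.002 -0.525]
 [-0.942 -0.222  0.251 -0.032]
 [-0.245 -0.056 -0.968  0.39 ]
 [ 0.     0.     0.     1.   ]]
clock 0.15
joint_positions [-1.485   0.3426  1.5248  0.      1.2754 -0.146 ]
joint_velocities [ 0.0006 -0.001  -0.0029 -0.0014 -0.0011  0.0003]
effort [ 2.40000e-03 -4.31469e+01 -2.44354e+01  7.18000e-02  5.37000e-02
 -1.00000e-04]
position [ 0.1206 -0.5107  0.2432]
orientation [-0.5542  0.4391 -0.4385  0.5548]
contact_force [-0.9819 -0.4883 -0.0522]
ft_torque [ 0.016  -0.0198  0.019 ]
finger_gap 0.0919
```

View pics/scene0.png

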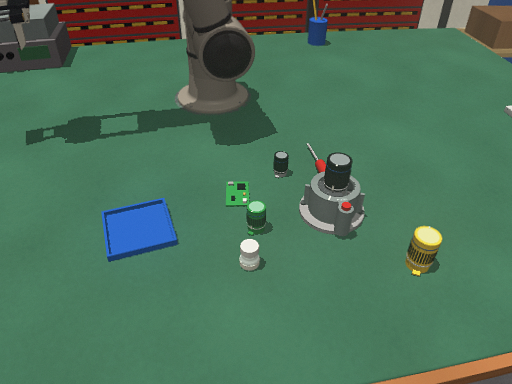

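View pics/top0.png

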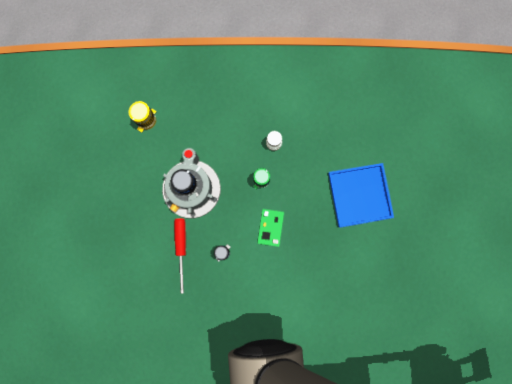

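View pics/wrist0.png

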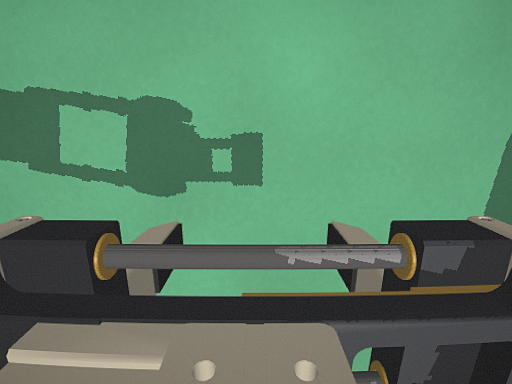

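Run:
```python
from h import *
from scipy.spatial.transform import Rotation as R
print(np.round(R.from_quat(env.get_obs()['orientation']).as_matrix(),3))
```

```text
[[ 0.23  -0.     0.973]
 [-0.973  0.001  0.23 ]
 [-0.001 -1.     0.   ]]
```

Run:
```python
from h import *
a=load('top');b=load('scene')
def crop(c,x0,y0,w,h,s): return cv2.resize(cv2.cvtColor(c['image'][y0:y0+h,x0:x0+w],cv2.COLOR_RGB2BGR),None,fx=s,fy=s,interpolation=cv2.INTER_CUBIC)
cv2.imwrite('pics/crop0.png',np.hstack([crop(a,145,140,90,90,4.4),crop(b,290,145,90,90,4.4)]))
P,_=cloud(a)
# bench plane
m=a['z_map']>0
print('bench', np.median(P[300:330,20:150,2]))
hsv=cv2.cvtColor(a['image'],cv2.COLOR_RGB2HSV)
# red button
reg=np.zeros(m.shape,bool); reg[145:165,178:200]=1
red=((hsv[...,0]<8)|(hsv[...,0]>172))&(hsv[...,1]>150)&(hsv[...,2]>90)
mb=red&reg; v,u=np.nonzero(mb); print('btn n',mb.sum(),u.mean(),v.mean(),np.median(P[mb],0), P[mb].mean(0))
# by height: rim band & lens top
reg=np.zeros(m.shape,bool); reg[150:225,155:230]=1
for lo,hi,nm in[(0.125,0.145,'lenstop'),(0.066,0.0745,'rim'),(0.003,0.02,'foot')]:
    k=reg&(P[...,2]>lo)&(P[...,2]<hi); q=P[k]; print(nm,k.sum(),q.mean(0),np.median(q,0),q.min(0),q.max(0))
blue=(hsv[...,0]>105)&(hsv[...,0]<130)&(hsv[...,1]>120); 
n,l,s,ce=cv2.connectedComponentsWithStats(blue.astype(np.uint8)); i=1+np.argmax(s[1:,4]); k=l==i
print('tray',s[i],ce[i]); fl=k&(P[...,2]<0.009); print(P[fl].mean(0)); 
rect=cv2.minAreaRect(P[k][:,:2].astype(np.float32)); print(rect)
```

```text
bench 0.0004304082869961508
btn n 44 188.0 153.5 [0.62746147 0.18736734 0.07937396] [0.62731561 0.1874209  0.07948905]
lenstop 416 [0.55867028 0.18951282 0.13433863] [0.55893845 0.18933401 0.13450496] [0.53529868 0.16730611 0.12528731] [0.58297668 0.21251173 0.13838068]
rim 1058 [0.56226045 0.18701383 0.07108596] [0.55862932 0.18376533 0.07118139] [0.51000332 0.14124063 0.06601222] [0.63777713 0.23839514 0.07449171]
foot 968 [0.55082249 0.17392546 0.00924414] [0.54206136 0.15856316 0.00977724] [0.47672027 0.10105732 0.00301028] [0.65271472 0.27644039 0.01973062]
tray [ 329  164   64   63 3066] [360.28147423 194.84996738]
[ 0.54701337 -0.20545974  0.00512129]
((0.523045539855957, -0.11540517210960388), (0.13725188374519348, 0.3306197226047516), 14.661911964416504)
```

View pics/crop0.png

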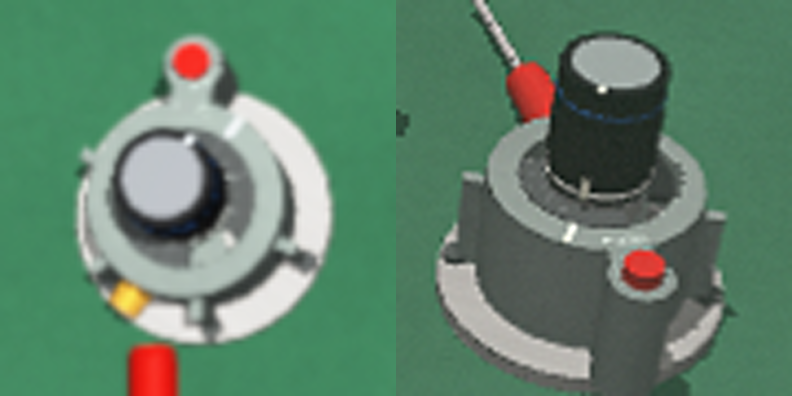

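```bash
cat > m.py <<'E'
from h import *
from scipy.optimize import least_squares
def circ(q,r=None):
    if r: f=lambda p:np.hypot(q[:,0]-p[0],q[:,1]-p[1])-r; p0=q.mean(0)
    else: f=lambda p:np.hypot(q[:,0]-p[0],q[:,1]-p[1])-p[2]; p0=np.r_[q.mean(0),.05]
    return least_squares(f,p0,loss='soft_l1',f_scale=.001).x
for n in ['top','scene']:
    c=load(n);P,_=cloud(c);z=P[...,2];d=np.hypot(P[...,0]-.559,P[...,1]-.1895)
    k=(z>.1315)&(d<.04); print(n,'lens top',k.sum(),P[k].mean(0))
    h=cv2.findContours(k.astype(np.uint8),0,1)[0]; 
    k=(z>.085)&(z<.128)&(d<.04); print(' lens side r24',k.sum(),circ(P[k][:,:2],.024),circ(P[k][:,:2]))
    k=(z>.012)&(z<.066)&(d<.056)&(d>.04); print(' housing wall r50',k.sum(),circ(P[k][:,:2],.05))
    hsv=cv2.cvtColor(c['image'],cv2.COLOR_RGB2HSV)
    red=((hsv[...,0]<8)|(hsv[...,0]>172))&(hsv[...,1]>150)&(hsv[...,2]>90)
    k=red&(np.hypot(P[...,0]-.627,P[...,1]-.187)<.025)&(z>.076)
    print(' btn',k.sum(),P[k].mean(0),cv2.minEnclosingCircle(P[k][:,:2].astype(np.float32)))
    v,u=np.nonzero(k); print('  plane', onplane(c,u.mean(),v.mean(),.0785))
    k=(c['image'].min(-1)>200)&(z>.066)&(z<.08)&(d<.055)&(d>.03); v,u=np.nonzero(k); 
    if k.sum(): q=P[k].mean(0)-[.559,.1895,0]; print(' mark',k.sum(),P[k].mean(0),np.degrees(np.arctan2(q[1],q[0])))
    blue=(hsv[...,0]>105)&(hsv[...,0]<130)&(hsv[...,1]>120)&(P[...,1]<-.08)&(P[...,0]>.4)
    k=blue&(z>.001)&(z<.02); rect=cv2.minAreaRect(P[k][:,:2].astype(np.float32)); print(' tray',rect)
    k=blue&(z>.010)&(z<.02); rect=cv2.minAreaRect(P[k][:,:2].astype(np.float32)); print(' tray rim',rect)
    k=blue&(z<.008); print(' floor',P[k].mean(0),cv2.minAreaRect(P[k][:,:2].astype(np.float32)))
E
python3 m.py
```

```text
top lens top 379 [0.55921502 0.19018468 0.13479317]
 lens side r24 95 [0.55929379 0.19108297] [0.55928061 0.1910669  0.0239823 ]
 housing wall r50 242 [0.55865893 0.19133051]
 btn 44 [0.62731561 0.1874209  0.07948905] ((0.6273618936538696, 0.1874695122241974), 0.00816238485276699)
  plane [0.62753173 0.18758367 0.0785    ]
 mark 16 [0.59261092 0.16740255 0.07113469] -33.32285606692853
 tray ((0.5461893677711487, -0.20483335852622986), (0.1287223845720291, 0.13068392872810364), 9.861044883728027)
 tray rim ((0.5461893677711487, -0.20483335852622986), (0.1287223845720291, 0.13068392872810364), 9.861044883728027)
 floor [ 0.54712081 -0.20559004  0.00493623] ((0.5446126461029053, -0.20744940638542175), (0.12496097385883331, 0.13433249294757843), 9.677300453186035)
scene lens top 185 [0.56227069 0.18830795 0.13225676]
 lens side r24 462 [0.561012   0.18887867] [0.56061336 0.18906179 0.02436481]
 housing wall r50 811 [0.56102485 0.18885926]
 btn 28 [0.6300471  0.18547675 0.07687266] ((0.6306563019752502, 0.18484894931316376), 0.008997615426778793)
  plane [0.63176881 0.18460498 0.0785    ]
 mark 10 [0.59821908 0.16718809 0.06886634] -29.635745180283102
 tray ((0.5487160682678223, -0.20710983872413635), (0.13465505838394165, 0.1295708864927292), 9.168078422546387)
 tray rim ((0.548941433429718, -0.20695272088050842), (0.13411912322044373, 0.12957201898097992), 9.337217330932617)
 floor [ 0.54951197 -0.2068861   0.00254902] ((0.5503807663917542, -0.20532110333442688), (0.1310066282749176, 0.13123594224452972), 9.821903228759766)
```

>>> jog_arm --motion "0 0 0 0.15 0; 0 0 0 0.15 0; -1 0 0.7 0 0; -1 0 0.7 0 0; -1 0 0.7 0 0; -1 0 0.7 0 0; -1 0 0.7 0 0; -1 0 0.7 0 0; -1 0 0.7 0 0; -1 0 0.7 0 0; -1 0 0.7 0 0; -1 0 0.7 0 0; -1 0 0.7 0 0; -1 0 0.7 0 0; -1 0 0.7 0 0; -1 0 0.7 0 0; -1 0 0.7 0 0; -1 0 0.7 0 0; -1 0 0.7 0 0; -1 0 0.7 0 0" --newtons 20

```text
clock: 2.65
position: [0.4377, -0.0612, 0.2436]
orientation: [-0.499, 0.501, -0.501, 0.499]
contact_force: [0.4, -0.1, 1.2]
finger_gap: 0.0004
```

>>> jog_arm --motion "-1 0 0.77 0 0; -1 0 0.77 0 0; -1 0 0.77 0 0; -1 0 0.77 0 0; -1 0 0.77 0 0; -1 0 0.77 0 0; -1 0 0.77 0 0; -1 0 0.77 0 0; -1 0 0.77 0 0; -0.9 0 0.75 0 0; 0 0 0 0 0; 0 0 0 0 0"

```text
clock: 4.15
position: [0.6298, 0.1842, 0.2432]
orientation: [-0.5, 0.501, -0.501, 0.499]
contact_force: [-0.2, 0.3, -0.1]
finger_gap: 0.0004
```

Run:
```python
from h import *
o=env.get_obs(); print(o['position'],o['contact_force'],o['ft_torque'],o['joint_positions'])
c=cam('wrist','wrist1.png'); P,_=cloud(c); z=P[...,2]
hsv=cv2.cvtColor(c['image'],cv2.COLOR_RGB2HSV)
red=((hsv[...,0]<8)|(hsv[...,0]>172))&(hsv[...,1]>150)&(hsv[...,2]>90)
k=red&(z>.076)&(z<.083);print(k.sum(),P[k].mean(0) if k.any() else 0); 
if k.any():
  v,u=np.nonzero(k);print(u.mean(),v.mean(),u.min(),u.max(),v.min(),v.max())
d=np.hypot(P[...,0]-.56,P[...,1]-.19)
k=(z>.131)&(z<.139)&(d<.04);print('lenstop',k.sum(),P[k].mean(0))
cam('top','top1.png')
```

```text
[0.62982376 0.18417042 0.24315748] [-0.17952719  0.25004376 -0.06509658] [ 0.05597957  0.02641908 -0.00424922] [ 1.67976954e-01  5.92425069e-01  1.11724573e+00 -4.05138204e-04
  1.43327532e+00  1.74263004e+00]
166 [0.62834786 0.18801363 0.07900317]
250.86746987951807 187.8855421686747 244 258 181 195
lenstop 0 [nan nan nan]<stdin>:10: RuntimeWarning: Mean of empty slice.
  ret = um.true_divide(
```

View pics/wrist1.png

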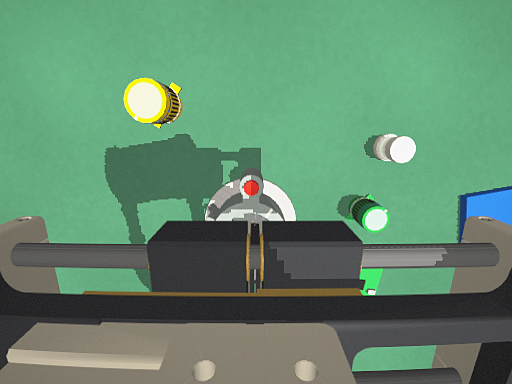

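View pics/top1.png

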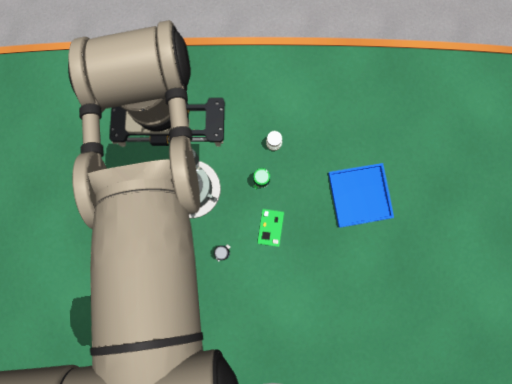

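>>> jog_arm --motion "-0.12 0.8 0 0 0; 0 1 0 0 0; 0 1 0 0 0; 0 1 0 0 0; 0 1 0 0 0; 0 0.6 0 0 0; 0 0.3 0 0 0; 0 0 0 0 0; 0 0 0 0 0"

```text
clock: 5.38
position: [0.6308, 0.1876, 0.1022]
orientation: [0.499, -0.501, 0.501, -0.5]
contact_force: [0.5, -0.2, -0.5]
finger_gap: 0.0005
```

Run:
```python
from h import *
o=env.get_obs(); print(o['position'],o['contact_force'],o['ft_torque'])
cam('scene','scene2.png')
cam('wrist','wrist2.png')
```

```text
[0.63084014 0.18764502 0.10221412] [ 0.5140425  -0.19132625 -0.49834439] [0.02389671 0.06344326 0.03364502]
```

View pics/scene2.png

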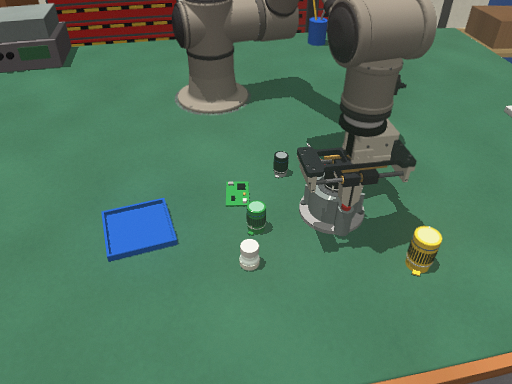

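View pics/wrist2.png

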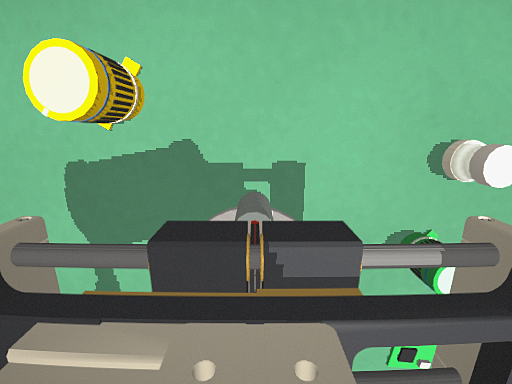

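>>> jog_arm --motion "0 0.08 -0.05 0 0; 0 0.08 0 0 0; 0 0.04 0 0 0; 0 0.04 0 0 0; 0 0.04 0 0 0; 0 0.04 0 0 0; 0 0 0 0 0"

```text
clock: 6.35
position: [0.629, 0.1876, 0.0939]
orientation: [0.499, -0.501, 0.501, -0.499]
contact_force: [-2.1, -1.2, 4.9]
finger_gap: 0.0004
```

>>> jog_arm --motion "0 0.04 0 0 0; 0 0.04 0 0 0; 0 0.04 0 0 0; 0 0 0 0 0"

```text
clock: 6.85
position: [0.629, 0.1876, 0.0909]
orientation: [0.499, -0.501, 0.501, -0.499]
contact_force: [-1.8, -0.1, 4.6]
finger_gap: 0.0005
```

>>> jog_arm --motion "0 0.02 0 0 0; 0 0.02 0 0 0; 0 0.02 0 0 0; 0 0 0 0 0"

```text
clock: 7.35
position: [0.6291, 0.1876, 0.0897]
orientation: [0.499, -0.501, 0.501, -0.499]
contact_force: [-2.5, -1.2, 6.6]
finger_gap: 0.0003
```

>>> jog_arm --motion "0 0.02 0 0 0; 0 0 0 0 0"

```text
clock: 7.6
position: [0.6291, 0.1876, 0.0896]
orientation: [0.499, -0.501, 0.501, -0.499]
contact_force: [-3.3, -0.1, 9.2]
finger_gap: 0.0003
```

>>> jog_arm --motion "0 0.03 0 0 0; 0 0 0 0 0"

```text
clock: 7.85
position: [0.6292, 0.1876, 0.0895]
orientation: [0.499, -0.501, 0.501, -0.499]
contact_force: [-4.8, -0.8, 12.0]
finger_gap: 0.0004
```

>>> jog_arm --motion "0 -0.2 0 0 0; 0 -0.8 0 0 20; 0 -1 0 0 60; 0 -1 0 0 91; 0 -1 0 0 91; -0.1 -1 0 0 91; 0 0 -1 0 91; 0 0 -1 0 91; 0 0 -0.76 0 91; 0 0 0 0 91; 0 0 0 0 91"

```text
clock: 9.22
position: [0.5608, 0.1903, 0.2125]
orientation: [0.499, -0.501, 0.501, -0.499]
contact_force: [0.3, 0.2, 0.2]
finger_gap: 0.0905
```

Run:
```python
from h import *
o=env.get_obs(); print(o['position'],o['contact_force'],o['ft_torque'],o['finger_gap'])
cam('scene','scene3.png')
c=cam('wrist','wrist3.png');P,_=cloud(c); z=P[...,2]
d=np.hypot(P[...,0]-.56,P[...,1]-.19)
k=(z>.131)&(z<.139)&(d<.04);print('lenstop',k.sum(),P[k].min(0),P[k].max(0))
```

```text
[0.56080192 0.19032121 0.21252079] [0.26105954 0.15410181 0.16438059] [ 0.00391786 -0.02958231  0.02671079] 0.09048902107193312
lenstop 2300 [0.53596698 0.16707006 0.13111942] [0.58325026 0.21446459 0.13622756]
```

View pics/scene3.png

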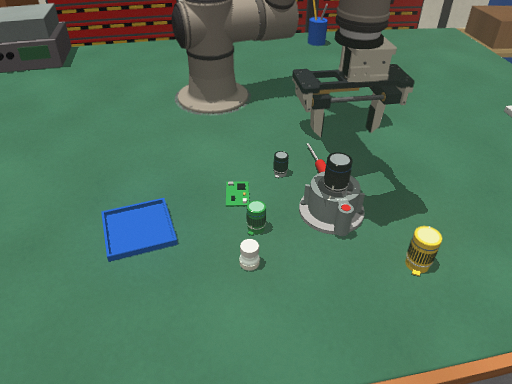

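View pics/wrist3.png

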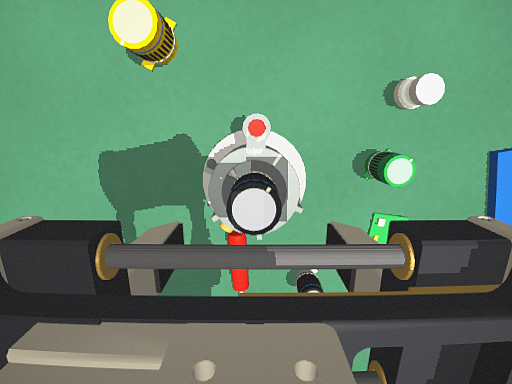

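Run:
```python
from h import *
c=load('wrist')
im=cv2.cvtColor(c['image'][105:250,190:320],cv2.COLOR_RGB2BGR)
cv2.imwrite('pics/w3c.png',cv2.resize(cv2.convertScaleAbs(im,alpha=1.4,beta=20),None,fx=4,fy=4,interpolation=cv2.INTER_CUBIC))
```

```text
(no output)
```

View pics/w3c.png

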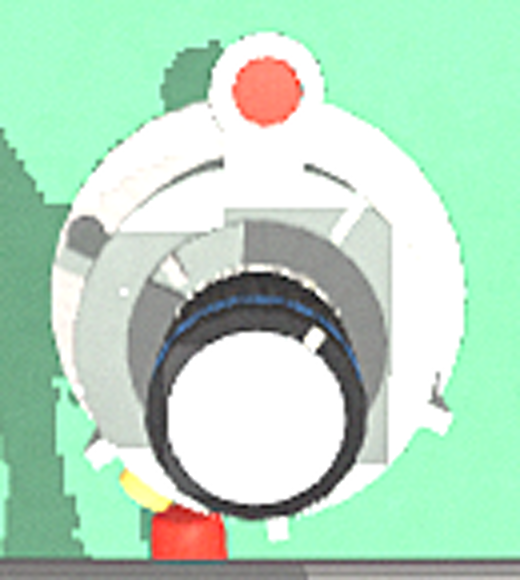

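>>> jog_arm --motion "0 0.5 -0.04 0 91; 0 1 0 0 91; 0 1 0 0 91; 0 1 0 0 80; 0 0.7 0 0 70; 0 0.3 0 0 60; 0 0.08 0 0 56; 0 0 0 0 54; 0 0 0 0 52" --newtons 10

```text
clock: 10.45
position: [0.5595, 0.1904, 0.0986]
orientation: [0.499, -0.501, 0.501, -0.499]
contact_force: [-0.1, -1.3, 0.2]
finger_gap: 0.0521
```

Run:
```python
from h import *
o=env.get_obs(); print(o['position'],o['contact_force'],o['ft_torque'],o['finger_gap'])
cam('scene','scene4.png')
c=load('scene');cv2.imwrite('pics/s4c.png',cv2.resize(cv2.cvtColor(c['image'][110:240,270:400],cv2.COLOR_RGB2BGR),None,fx=4,fy=4))
```

```text
[0.55947687 0.19041298 0.09863779] [-0.06711206 -1.29666866  0.20448968] [0.02168253 0.03690486 0.00608116] 0.05211816542880972
```

View pics/s4c.png

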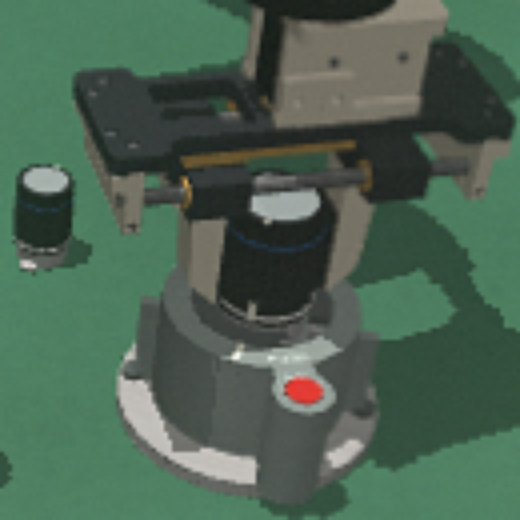

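>>> jog_arm --motion "0 0 0 0 50; 0 0 0 0 48; 0 0 0 0 46; 0 0 0 0 44; 0 0 0 0 40" --newtons 10

```text
clock: 11.12
position: [0.5592, 0.1908, 0.0983]
orientation: [0.499, -0.501, 0.501, -0.499]
contact_force: [-0.5, 4.0, 3.1]
finger_gap: 0.0479
```

```bash
python3 -c "
from h import *
o=env.get_obs(); print(o['position'],o['contact_force'],o['ft_torque'],o['finger_gap'])"
```

```text
[0.55924746 0.19082244 0.09828648] [-0.50359119  4.01745116  3.12918236] [0.83519463 0.07659847 0.0314336 ] 0.04793610820066525
```

>>> jog_arm --motion "-0.03 0 0 0 40; 0 0 0 0 40"

```text
clock: 11.38
position: [0.5592, 0.1909, 0.0983]
orientation: [0.499, -0.501, 0.501, -0.499]
contact_force: [-0.8, 2.8, 4.6]
finger_gap: 0.0478
```

```bash
python3 -c "
from h import *
o=env.get_obs(); print(o['position'],o['contact_force'],o['ft_torque'],o['finger_gap'])"
```

```text
[0.55923786 0.19089881 0.09825779] [-0.82179068  2.76975351  4.57724926] [ 0.41348278  0.15837564 -0.04502508] 0.047767572285472494
```

>>> jog_arm --motion "-0.02 -0.02 0 -0.05 40; 0 0 0 -0.1 40; 0 0 0 -0.15 40; 0 0 0 -0.15 40; 0 0 0 0 40" --newtons 14

```text
clock: 12.0
position: [0.5593, 0.1909, 0.0983]
orientation: [0.579, -0.405, 0.406, -0.579]
contact_force: [0.2, -1.2, 1.2]
finger_gap: 0.0476
```

```bash
cat > st.py <<'E'
from h import *
from scipy.spatial.transform import Rotation as R
o=env.get_obs(); M=R.from_quat(o['orientation']).as_matrix()
print(o['position'].round(4) if hasattr(o['position'],'round') else o['position'],'F',np.round(o['contact_force'],1),'T',np.round(o['ft_torque'],3),'gap',round(float(o['finger_gap']),4),'yaw',np.degrees(np.arctan2(M[1,0],M[0,0])).round(2),'tilt',np.degrees(np.arccos(-M[2,1])).round(2),'q6',round(float(o['joint_positions'][5]),3),o['clock'])
E
python3 st.py
```

```text
[0.5593 0.1909 0.0983] F [ 0.2 -1.2  1.2] T [-0.074 -0.191  0.001] gap 0.0476 yaw -70.03 tilt 0.06 q6 1.423 12.0
```

Run:
```python
from h import *
c=cam('scene');cv2.imwrite('pics/s5c.png',cv2.resize(cv2.cvtColor(c['image'][140:240,280:380],cv2.COLOR_RGB2BGR),None,fx=5,fy=5))
```

```text
(no output)
```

View pics/s5c.png

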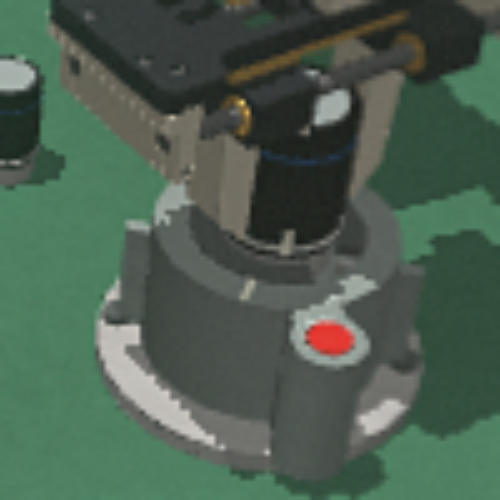

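>>> jog_arm --motion "0 0 0 -0.2 40; 0 0 0 -0.2 40; 0 0 0 -0.15 40; 0 0 0 0 40"

```text
clock: 12.55
position: [0.5591, 0.1912, 0.0983]
orientation: [0.653, -0.273, 0.273, -0.652]
contact_force: [1.0, -0.8, 1.8]
finger_gap: 0.0481
```

```bash
python3 st.py
```

```text
[0.5591 0.1912 0.0983] F [ 1.  -0.8  1.8] T [-0.119 -0.213  0.042] gap 0.0481 yaw -45.38 tilt 0.04 q6 0.993 12.55
```

>>> jog_arm --motion "0 0 0 -0.05 40; 0 0 0 -0.05 40; 0 0 0 -0.03 40; 0 0 0 0 40"

```text
clock: 13.05
position: [0.5591, 0.1913, 0.0983]
orientation: [0.666, -0.239, 0.239, -0.665]
contact_force: [0.9, -1.8, 0.1]
finger_gap: 0.0479
```

```bash
python3 st.py
```

```text
[0.5591 0.1913 0.0983] F [ 0.9 -1.8  0.1] T [-0.279 -0.292 -0.038] gap 0.0479 yaw -39.48 tilt 0.03 q6 0.89 13.05
```

>>> jog_arm --motion "0 0 0 -0.03 40; 0 0 0 -0.03 40; 0 0 0 0 40"

```text
clock: 13.42
position: [0.5589, 0.1916, 0.0983]
orientation: [0.671, -0.222, 0.222, -0.671]
contact_force: [0.5, -1.3, 0.9]
finger_gap: 0.0478
```

```bash
python3 st.py
```

```text
[0.5589 0.1916 0.0983] F [ 0.5 -1.3  0.9] T [-0.226 -0.261  0.026] gap 0.0478 yaw -36.66 tilt 0.02 q6 0.84 13.425
```

>>> jog_arm --motion "0 0 0 -0.03 40; 0 0 0 -0.03 40; 0 0 0 0 40"

```text
clock: 13.8
position: [0.559, 0.1916, 0.0983]
orientation: [0.676, -0.206, 0.206, -0.676]
contact_force: [0.6, -1.4, -0.8]
finger_gap: 0.0477
```

```bash
python3 st.py
python3 - <<'E'
from h import *
c=cam('wrist')
im=cv2.cvtColor(c['image'][130:260,180:330],cv2.COLOR_RGB2BGR)
cv2.imwrite('pics/w6.png',cv2.resize(im,None,fx=4,fy=4))
E
```

```text
[0.559  0.1916 0.0983] F [ 0.6 -1.4 -0.8] T [-0.201 -0.27   0.043] gap 0.0477 yaw -33.95 tilt 0.01 q6 0.793 13.8
```

View pics/w6.png

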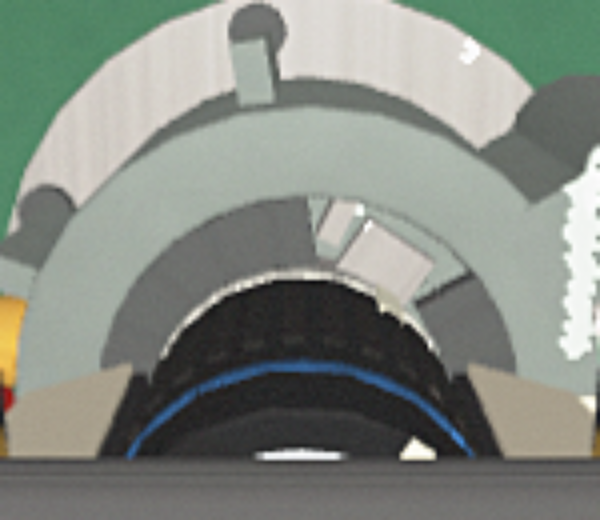

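Run:
```python
from h import *
c=load('wrist'); ax=np.array([.5595,.1909])
for nm,u,v,z in [('notchL',308,200,.071),('notchL2',320,258,.071),('notchR',468,275,.071),('notchR2',420,303,.071),('lugLn',338,265,.064),('lugLf',370,220,.064),('lugRf',433,262,.064),('lugRn',410,300,.064),('pinL',325,245,.064),('pinR f',362,210,.064),('pinR n',335,250,.064),('mark',472,50,.071)]:
    p=onplane(c,180+u/4,130+v/4,z)[:2]-ax; print(nm,np.round(p,4),'r',np.hypot(*p).round(4),'ang rel housing',np.degrees(np.arctan2(p[1],p[0])).round(1)+33.5)
```

```text
notchL [0.0199 0.0283] r 0.0345 ang rel housing 88.4
notchL2 [0.0162 0.0192] r 0.0251 ang rel housing 83.5
notchR [0.0346 0.0034] r 0.0347 ang rel housing 39.1
notchR2 [0.0255 0.0038] r 0.0258 ang rel housing 41.9
lugLn [0.0171 0.015 ] r 0.0228 ang rel housing 74.7
lugLf [0.0259 0.0185] r 0.0318 ang rel housing 69.1
lugRf [0.0307 0.0065] r 0.0314 ang rel housing 45.4
lugRn [0.0239 0.003 ] r 0.0241 ang rel housing 40.7
pinL [0.0172 0.0191] r 0.0258 ang rel housing 81.5
pinR f [0.0257 0.0207] r 0.033 ang rel housing 72.3
pinR n [0.0182 0.0175] r 0.0252 ang rel housing 77.4
mark [0.0541 0.0337] r 0.0637 ang rel housing 65.4
```

>>> jog_arm --motion "0 0 0 -0.02 40; 0 0 0 -0.02 40; 0 0 0 0 40"

```text
clock: 14.22
position: [0.559, 0.1916, 0.0983]
orientation: [0.679, -0.196, 0.196, -0.679]
contact_force: [1.3, -1.7, -1.1]
finger_gap: 0.0478
```

```bash
python3 st.py
```

```text
[0.559  0.1916 0.0983] F [ 1.3 -1.7 -1.1] T [-0.209 -0.351  0.011] gap 0.0478 yaw -32.15 tilt 0.01 q6 0.762 14.225
```

>>> jog_arm --motion "0 0 0 -0.02 40; 0 0 0 -0.02 40; 0 0 0 0 40"

```text
clock: 14.6
position: [0.559, 0.1916, 0.0983]
orientation: [0.682, -0.185, 0.185, -0.682]
contact_force: [1.2, -1.6, -2.2]
finger_gap: 0.0479
```

```bash
python3 st.py
```

```text
[0.559  0.1916 0.0983] F [ 1.2 -1.6 -2.2] T [-0.213 -0.355 -0.036] gap 0.0479 yaw -30.35 tilt 0.01 q6 0.73 14.6
```

>>> jog_arm --motion "0 0 0 -0.02 40; 0 0 0 -0.01 40; 0 0 0 0 40"

```text
clock: 14.98
position: [0.559, 0.1916, 0.0983]
orientation: [0.685, -0.177, 0.177, -0.685]
contact_force: [1.9, -0.6, -3.2]
finger_gap: 0.0475
```

```bash
python3 st.py
```

```text
[0.559  0.1916 0.0983] F [ 1.9 -0.6 -3.2] T [-0.213 -0.425 -0.054] gap 0.0475 yaw -29.01 tilt 0.01 q6 0.707 14.975
```

>>> jog_arm --motion "0 0 0 -0.02 40; 0 0 0 -0.01 40; 0 0 0 0 40"

```text
clock: 15.35
position: [0.5592, 0.1914, 0.0984]
orientation: [0.687, -0.169, 0.169, -0.687]
contact_force: [3.6, -1.8, -4.0]
finger_gap: 0.0481
```

```bash
python3 st.py
python3 - <<'E'
from h import *
c=cam('wrist')
im=cv2.cvtColor(c['image'][130:260,180:330],cv2.COLOR_RGB2BGR)
cv2.imwrite('pics/w7.png',cv2.resize(im,None,fx=4,fy=4))
E
```

```text
[0.5592 0.1914 0.0984] F [ 3.6 -1.8 -4. ] T [-0.464 -0.642 -0.133] gap 0.0481 yaw -27.67 tilt 0.02 q6 0.683 15.35
```

View pics/w7.png

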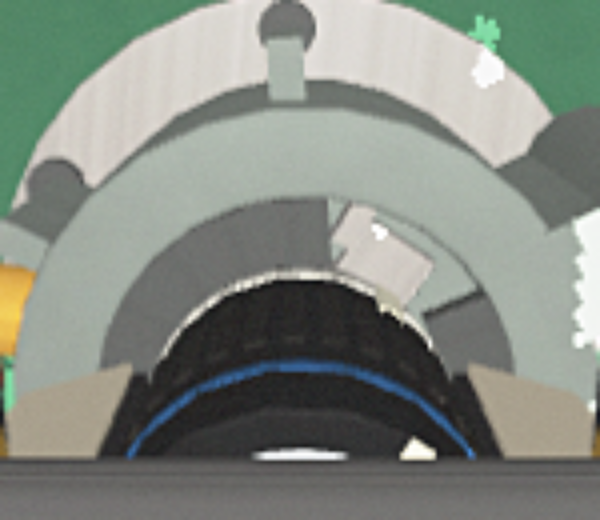

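>>> jog_arm --motion "0 0 0 -0.02 40; 0 0 0 0 40; 0 0 0 0 40"

```text
clock: 15.78
position: [0.5594, 0.1913, 0.0985]
orientation: [0.688, -0.163, 0.164, -0.688]
contact_force: [3.8, -3.9, -4.7]
finger_gap: 0.0478
```

```bash
python3 st.py
```

```text
[0.5594 0.1913 0.0985] F [ 3.8 -3.9 -4.7] T [-0.728 -0.839 -0.149] gap 0.0478 yaw -26.74 tilt 0.05 q6 0.667 15.775
```

>>> jog_arm --motion "0 0 0 0.03 40; 0 0 0 0 40; 0 0 0 0 40" --newtons 22

```text
clock: 16.15
position: [0.5591, 0.1915, 0.0984]
orientation: [0.686, -0.172, 0.172, -0.686]
contact_force: [2.6, -3.6, -4.4]
finger_gap: 0.0478
```

```bash
python3 st.py
```

```text
[0.5591 0.1915 0.0984] F [ 2.6 -3.6 -4.4] T [-0.627 -0.747 -0.072] gap 0.0478 yaw -28.1 tilt 0.01 q6 0.691 16.15
```

>>> jog_arm --motion "0 -0.04 0 0 40; 0 -0.04 0 0 40; 0 0 0 0 40"

```text
clock: 16.52
position: [0.5587, 0.1914, 0.1003]
orientation: [0.686, -0.172, 0.171, -0.686]
contact_force: [1.2, -4.1, -4.2]
finger_gap: 0.0476
```

```bash
python3 st.py
```

```text
[0.5587 0.1914 0.1003] F [ 1.2 -4.1 -4.2] T [-0.839 -0.367 -0.043] gap 0.0476 yaw -28.12 tilt 0.06 q6 0.691 16.525
```

>>> jog_arm --motion "0 -0.04 0 0 40; 0 -0.04 0 0 40; 0 -0.04 0 0 40; 0 0 0 0 40"

```text
clock: 17.02
position: [0.559, 0.1915, 0.1036]
orientation: [0.686, -0.172, 0.172, -0.686]
contact_force: [1.2, -4.4, -4.6]
finger_gap: 0.0479
```

```bash
python3 st.py
```

```text
[0.559  0.1915 0.1036] F [ 1.2 -4.4 -4.6] T [-0.931 -0.386  0.068] gap 0.0479 yaw -28.1 tilt 0.02 q6 0.691 17.025
```

>>> jog_arm --motion "0 -0.06 0 0 40; 0 -0.06 0 0 40; 0 -0.06 0 0 40; 0 0 0 0 40"

```text
clock: 17.52
position: [0.5591, 0.1918, 0.1083]
orientation: [-0.686, 0.172, -0.172, 0.686]
contact_force: [1.7, -3.7, -3.1]
finger_gap: 0.0475
```

```bash
python3 st.py
```

```text
[0.5591 0.1918 0.1083] F [ 1.7 -3.7 -3.1] T [-0.842 -0.248  0.059] gap 0.0475 yaw -28.12 tilt 0.02 q6 0.691 17.525
```

>>> jog_arm --motion "0 -0.08 0 0 40; 0 -0.08 0 0 40; 0 -0.08 0 0 40; 0 0 0 0 40"

```text
clock: 18.02
position: [0.559, 0.1921, 0.1143]
orientation: [-0.686, 0.172, -0.172, 0.686]
contact_force: [-0.7, 0.3, -2.7]
finger_gap: 0.0476
```

```bash
python3 st.py
```

```text
[0.559  0.1921 0.1143] F [-0.7  0.3 -2.7] T [-0.065 -0.03   0.021] gap 0.0476 yaw -28.11 tilt 0.04 q6 0.691 18.025
```

>>> jog_arm --motion "0 -0.3 0 0 40; 0 -0.7 0 0 40; 0 -0.9 0 0 40; 0 -0.6 0 0 40; 0 -0.3 0 0 40; 0.24 0 -0.5 0 40; 0.47 0 -0.95 0 40; 0.47 0 -0.95 0 40; 0.47 0 -0.95 0 40; 0.47 0 -0.95 0 40; 0.47 0 -0.95 0 40; 0.47 0 -0.95 0 40; 0.47 0 -0.95 0 40; 0.47 0 -0.95 0 40"

```text
clock: 19.77
position: [0.5509, -0.0358, 0.183]
orientation: [0.686, -0.173, 0.171, -0.686]
contact_force: [1.0, 0.3, -2.4]
finger_gap: 0.0478
```

```bash
python3 st.py
```

```text
[ 0.5509 -0.0358  0.183 ] F [ 1.   0.3 -2.4] T [-0.023 -0.09  -0.02 ] gap 0.0478 yaw -28.15 tilt 0.11 q6 0.288 19.775
```

>>> jog_arm --motion "0.47 0 -0.92 0 40; 0.47 0 -0.92 0 40; 0.47 0 -0.92 0 40; 0.47 0 -0.92 0 40; 0.47 0 -0.92 0 40; 0.47 0 -0.92 0 40; 0.3 0 -0.6 0 40; 0 0 0 0 40; 0 0 0 0 40"

```text
clock: 20.9
position: [0.5483, -0.2051, 0.1837]
orientation: [-0.686, 0.172, -0.171, 0.686]
contact_force: [0.1, 0.3, -3.3]
finger_gap: 0.0478
```

```bash
python3 st.py
python3 - <<'E'
from h import *
c=cam('wrist','w8.png'); cam('scene','s8.png')
P,_=cloud(c);z=P[...,2]
hsv=cv2.cvtColor(c['image'],cv2.COLOR_RGB2HSV)
blue=(hsv[...,0]>105)&(hsv[...,0]<130)&(hsv[...,1]>120)&(P[...,1]<-.08)&(z<.02)
print(blue.sum(), cv2.minAreaRect(P[blue][:,:2].astype(np.float32)))
E
```

```text
[ 0.5483 -0.2051  0.1837] F [ 0.1  0.3 -3.3] T [-0.068 -0.07   0.004] gap 0.0478 yaw -28.11 tilt 0.06 q6 0.001 20.9
4144 ((0.547211766242981, -0.20457205176353455), (0.13123485445976257, 0.1303129941225052), 9.160480499267578)
```

View pics/w8.png

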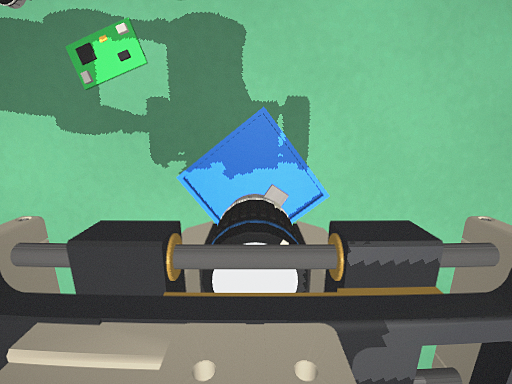

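View pics/s8.png

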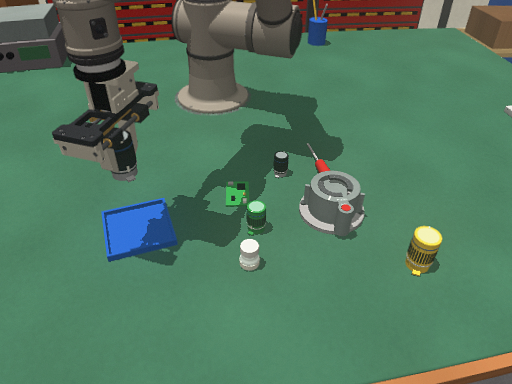

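>>> jog_arm --motion "0 0.5 0 0 40; 0 0.9 0 0 40; 0 0.9 0 0 40; 0 0.9 0 0 40; 0 0.9 0 0 40; 0 0.6 0 0 40; 0 0.3 0 0 40; 0 0.2 0 0 40; 0 0.1 0 0 40; 0 0 0 0 40; 0 0 0 0 40"

```text
clock: 22.38
position: [0.5488, -0.206, 0.0519]
orientation: [0.686, -0.171, 0.172, -0.686]
contact_force: [0.3, 0.8, -2.1]
finger_gap: 0.0476
```

```bash
python3 st.py
```

```text
[ 0.5488 -0.206   0.0519] F [ 0.3  0.8 -2.1] T [-0.047 -0.067 -0.033] gap 0.0476 yaw -28.12 tilt 0.05 q6 0.001 22.375
```

>>> jog_arm --motion "0 0.04 0 0 40; 0 0.04 0 0 40; 0 0.04 0 0 40; 0 0.04 0 0 40; 0 0.04 0 0 40; 0 0 0 0 40"

```text
clock: 23.12
position: [0.5485, -0.2058, 0.0463]
orientation: [0.686, -0.172, 0.172, -0.686]
contact_force: [-0.5, 0.5, -2.2]
finger_gap: 0.0476
```

```bash
python3 st.py
```

```text
[ 0.5485 -0.2058  0.0463] F [-0.5  0.5 -2.2] T [-0.053 -0.061 -0.005] gap 0.0476 yaw -28.12 tilt 0.01 q6 0.001 23.125
```

>>> jog_arm --motion "0 0.03 0 0 40; 0 0.03 0 0 40; 0 0 0 0 40"

```text
clock: 23.5
position: [0.5486, -0.2059, 0.0453]
orientation: [0.686, -0.172, 0.172, -0.686]
contact_force: [-1.0, 0.1, 1.4]
finger_gap: 0.0473
```

```bash
python3 st.py
```

```text
[ 0.5486 -0.2059  0.0453] F [-1.   0.1  1.4] T [0.075 0.161 0.004] gap 0.0473 yaw -28.12 tilt 0.02 q6 0.001 23.5
```

>>> jog_arm --motion "0 0 0 0 49; 0 0 0 0 52; 0 0 0 0 58; 0 0 0 0 66; 0 0 0 0 76; 0 0 0 0 86; 0 0 0 0 86"

```text
clock: 24.38
position: [0.5485, -0.2059, 0.045]
orientation: [0.686, -0.172, 0.172, -0.686]
contact_force: [0.7, -0.2, 0.1]
finger_gap: 0.0856
```

```bash
python3 st.py
python3 - <<'E'
from h import *
c=cam('scene','s9.png');cv2.imwrite('pics/s9c.png',cv2.resize(cv2.cvtColor(c['image'][130:270,60:240],cv2.COLOR_RGB2BGR),None,fx=4,fy=4))
E
```

```text
[ 0.5485 -0.2059  0.045 ] F [ 0.7 -0.2  0.1] T [-0.027 -0.033  0.033] gap 0.0856 yaw -28.12 tilt 0.01 q6 0.001 24.375
```

View pics/s9c.png

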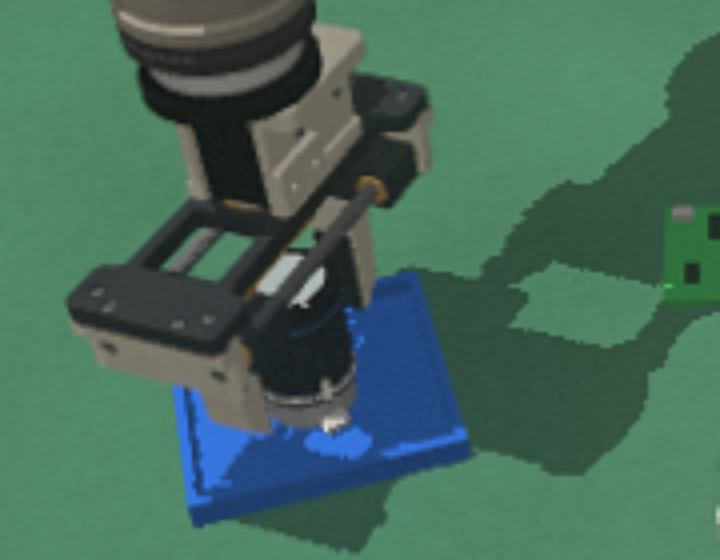

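Lens upright in the tray, fingers open. Retract upward and check.

>>> jog_arm --motion "0 -0.3 0 0 88; 0 -0.8 0 0 88; 0 -1 0 0 88; 0 -1 0 0 88; 0 -1 0 0 88; 0 -1 0 0 88; 0 -1 0 0 88; 0 -0.5 0 0 88; 0 0 -1 0 88; 0 0 -1 0 88; 0 0 -1 0 88; 0 0 -1 0 88; 0 0 -1 0 88; 0 0 -0.5 0 88; 0 0 0 0 88; 0 0 0 0 88; 0 0 0 0 88"

```text
clock: 26.55
position: [0.4841, -0.3263, 0.21]
orientation: [-0.686, 0.171, -0.171, 0.686]
contact_force: [0.2, -0.1, -0.6]
finger_gap: 0.0878
```

```bash
python3 st.py
python3 - <<'E'
from h import *
t0=np.load('last_top.npz')
a=cam('top','top10.png'); b=cam('scene','s10.png'); w=cam('wrist','w10.png')
for c in (a,b,w):
    P,_=cloud(c);z=P[...,2]; d=np.hypot(P[...,0]-.548,P[...,1]+.205)
    k=(z>.074)&(z<.09)&(d<.04); 
    if k.sum(): print('lens top',k.sum(),P[k].mean(0),P[k].min(0),P[k].max(0))
    k=(z>.03)&(z<.07)&(d<.04)
    if k.sum()>5: print(' side',k.sum(),P[k].mean(0))
    hsv=cv2.cvtColor(c['image'],cv2.COLOR_RGB2HSV)
    red=((hsv[...,0]<8)|(hsv[...,0]>172))&(hsv[...,1]>150)&(hsv[...,2]>90)
    k=red&(np.hypot(P[...,0]-.629,P[...,1]-.187)<.02); 
    if k.sum(): print(' button z',k.sum(),np.median(P[k],0))
E
```

```text
[ 0.4841 -0.3263  0.21  ] F [ 0.2 -0.1 -0.6] T [-0.096 -0.083 -0.03 ] gap 0.0878 yaw -28.06 tilt 0.01 q6 -0.235 26.55
lens top 394 [ 0.54749705 -0.20453077  0.08122034] [ 0.52399137 -0.22826117  0.07477443] [ 0.57170479 -0.18116964  0.08626941]
 side 97 [ 0.5383283  -0.18860121  0.05192716]
 button z 38 [0.62763717 0.1872976  0.07234848]
lens top 387 [ 0.55326391 -0.20700848  0.07832066] [ 0.52699396 -0.23066641  0.07406778] [ 0.5748465  -0.18310015  0.08132093]
 side 430 [ 0.56914502 -0.20399371  0.05045638]
 button z 43 [0.63006966 0.18530993 0.07021048]
lens top 2283 [ 0.54842775 -0.20562932  0.0809808 ] [ 0.52466832 -0.2294506   0.07405654] [ 0.57262346 -0.18167413  0.08404742]
 side 273 [ 0.53907372 -0.22318373  0.05380004]
```

View pics/top10.png

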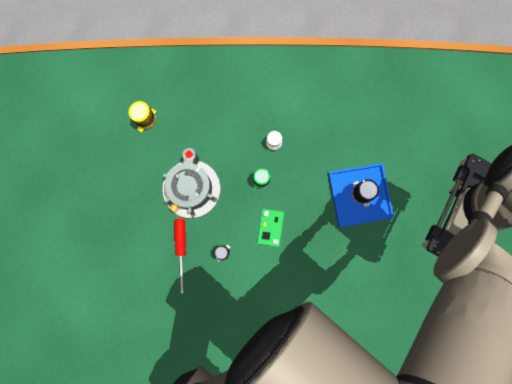

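View pics/s10.png

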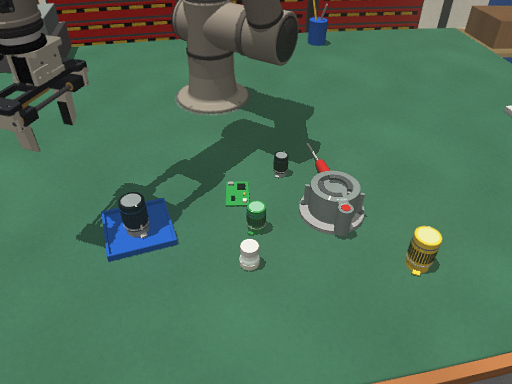

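The pictures show the lens upright in the tray: top camera (368,190), scene camera (134,213). Its top sits 81 mm up, as it should, and its axis is about 1 mm from the tray's centre. The button is still down, its top at about 72 mm. The board, screwdriver and jar have not moved, and the gripper is clear.

```bash
python3 -c "
from rig import job_done
print(job_done())"
```

```text
the job is handed in; nothing more can be done
None
```

The lens now stands upright in the middle of the blue tray and the release button is still down. I handed the job in at about 27 s; the hand-in gives no verdict.

**What I did:**
- **Button:** I pressed it to its hard stop, with at most about 12 N read at the end of each move.
- **Turn:** I turned the lens about 62° anticlockwise until I felt the stop, at about 0.15 N m. The wrist camera also showed the lug against it. I then backed off about 1.4°.
- **Lift:** The lens came straight off without jamming. Side forces stayed around 4 N or less.
- **Placing:** It touched the tray floor at about 1.4 N. I then let go and moved the gripper clear.

**Last checks:**
- **Lens:** The top and wrist cameras put its axis about 1 mm from the tray's centre. Its top is 81 mm up, which matches standing on the tray floor.
- **Button:** Its top is at about 72 mm by the top camera, so it is fully down.
- **Board, screwdriver and jar:** By eye in the pictures, they are where they were at the start.
- **Disagreement:** The scene camera read about 2–3 mm lower than the other two in height, and up to about 6 mm off sideways on the lens top. It has read 2–3 mm off since the start, so I relied on the other two.

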